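# Hold the bottle-neck rest against the rack's sprung plate for fastening

### The job

Of the three wooden neck rests, take the one that fits closely between the two cheeks of the bottle rack's empty bay, stand it upright on the bay floor with its long side along the cheeks, and push its end squarely against the sprung steel plate at the back with a steady 10 newtons or so, never driving the plate to the end of its travel. Keep the push steady for at least three seconds and finish still holding it pressed like that, so that someone can screw it on from behind: do not let go. Leave the other two rests, the bottles and everything else where they are.

Things in the scene. Friction and masses are not known exactly. Their poses are not given: they have to be found in the camera images.
- rest_narrow: wooden bottle-neck rest: plain brown block 60 mm long (its x) x 28 mm wide (its y) x 60 mm high, with a 6 mm deep groove 14 mm wide along the middle of its top (along x); front and back ends alike. Origin at the centre of its underside, z up. Starts standing on the counter. About 0.07 kg.
- rest_middle: wooden bottle-neck rest: plain brown block 60 mm long (its x) x 40 mm wide (its y) x 60 mm high, with a 6 mm deep groove 20 mm wide along the middle of its top (along x); front and back ends alike. Origin at the centre of its underside, z up. Starts standing on the counter. About 0.1 kg (may be some 40 percent more or less).
- rest_wide: wooden bottle-neck rest: plain brown block 60 mm long (its x) x 52 mm wide (its y) x 60 mm high, with a 6 mm deep groove 26 mm wide along the middle of its top (along x); front and back ends alike. Origin at the centre of its underside, z up. Starts standing on the counter. About 0.12 kg.
- rack: pale wooden bottle rack fixed to the counter; base board 160 (x) x 360 (y) x 12 mm thick. Origin at the centre of the board's underside; x runs from its open front to its back, y to its left. Two bottles stand in 42 mm high pockets at y = 50 and 130 mm; the empty bay is on the right along y = -120 mm. A fixed steel bracket, 70 mm wide, top 68 mm above the counter, stands behind the bay's sprung plate.
- bay (a point): point on the bay floor (12 mm above the counter), midway between the cheeks, 30 mm in front of the sprung plate's resting face; 5, -120, 12 mm in the rack's frame. Axes as the rack's, x towards the plate. Cheeks: 46 mm apart, 8 mm thick, 16 mm high above the floor, from x = -65 to 25 mm of this point. The bay is open in front and above.
- plate: sprung steel plate, 60 mm wide, 6 mm thick, from 2 to 52 mm above the bay floor; origin on its front face, midway across, at floor height; axes as the rack's. Slides back along the rack's x against a spring: no preload, 0.7 N per mm (10 N = 14 mm back), end of travel 30 mm, springs back. At rest its origin is 35 mm along the rack's x from the rack's origin.
- bottle_a: green glass bottle, 66 mm diameter, 160 mm tall, upright in the rack pocket nearer the bay; origin at the centre of its underside.
- bottle_b: amber glass bottle, 66 mm diameter, 160 mm tall, upright in the outer rack pocket; origin at the centre of its underside.
- can: crushed blue drinks can, 64 mm diameter, 60 mm tall; origin at the centre of its underside.
- lid: clear round plastic takeout lid, 120 mm diameter, 10 mm high, lying on the counter; origin at the centre of its underside.
- saucer: white ceramic saucer, 140 mm diameter, 20 mm high; origin at the centre of its underside.
- tongs: stainless steel tongs 225 mm long (along x), 60 mm wide, 8 mm thick, lying across the saucer's rim; origin on the underside near mid-length.
Things that resemble listed ones, but are neither listed nor needed, are in the scene too. What is shaped like the rest_middle but green or yellow is not meant.

How it is judged:
By the outcome, as a careful person would: the job done as asked, in the order asked, and still so for the second after the job is handed in, while the arm keeps its last pose, push and grip.
It also fails if it takes over 50 s, if anything falls off the work surface, if the arm or the gripper's body presses on something with over 40 N, if the wrist force passes 120 N, or if a joint passes its speed limit or range.

### The arm

A 6-joint arm with a two-finger parallel gripper is mounted at the origin on the work surface. World frame = base frame: x ahead of the robot, y to its left, z up, the work surface at z = 0. Lengths are in m, angles in rad, forces in N, time in s.
With the tool pointing down it reaches from about 0.35 to 0.875 m from the base axis. Payload 15.5 kg.
Tool frame: the origin (TCP) lies between the finger pads; the fingertips stand 8 mm ahead of it and the grasp point (between the pads) lies 11 mm behind it; z points along the fingers, y is the direction in which the jaws open and shut (so a half turn about z gives the same grasp; the last joint's range is limited). The gripper opens to 85 mm and grips with 20 to 120 N. Pads are 22 mm wide; open, the fingers measure 114 mm over their backs; the gripper's body (76 mm by 85 mm) begins 54 mm behind the grasp point. The pads swing forward as they close: fully open they stand 13 mm farther back than shut.
Start: joints at [-1.423, 0.494, 1.345, -0, 1.302, -0.096], TCP at [0.15, -0.607, 0.239] pointing down, gripper open.
Joint ranges: [-2.91, 2.91], [-0.82, 2.16], [0.22, 2.67], [-1.22, 4.37], [0.12, 2.79], [-3.08, 3.08]. Speed limits (rad/s): [1.89, 1.89, 2.57, 3.01, 3.01, 3.01].

### API

Orientations are given as a unit quaternion [w, x, y, z].
In Python, from bench import status, camera, ctrl, outline_of, tip_of gives the robot as it stands.
- The arm moves only by the tool play_rows, never from a script. Its argument "motion" is a list of rows, each a list of 7 numbers: the shift along the tool's x, y, z scaled (see below), then the turn, a rotation vector about the tool's x, y, z scaled (see below), then the gripper command: -1 is fully open, 1 is shut, values between are in proportion. In form: [[x, y, z, wx, wy, wz, hand], ...]. A call has 1 to 12 rows; each row is the pose to reach, as a shift and turn from the pose commanded when the call began, along the tool's axes at that moment; what a row does not reach only later rows make up. The controller multiplies each number of a shift by 0.5 m and each number of a turn by 60 degrees. A row lasts 1/10 s, in which the tool goes at most 50 mm and 8.59 degrees, less where a joint would pass 70% of its speed; a pose out of reach is approached as far as the arm can. A call with a number of a shift or a turn outside -1 to 1 is refused whole. A call with a gripper value outside its range is refused whole. The fingers move at their own pace and stop on an object; "squeeze" is the grip in N (left out, the last holds). Time passes only in rows, so rows that repeat a pose let the fingers close. It gives the time, the measured TCP pose, the force and the opening at its end, in the units of the state.
- status.read_state(): the state, without advancing time (a new reading comes with each control period).
- camera(name): name is "side" or "top" or "wrist"; returns a dict with "color" (400x640x3 uint8, red, green, blue), "intrinsics" (3x3 intrinsics, pixels), "cam_to_world" (4x4, takes a point from camera to world coordinates); the wrist camera has in their place "tool_from_camera" (4x4, takes a point from camera to tool coordinates, whose origin is the TCP and whose axes are the flange's). Camera axes: x right, y up, looking along -z (the intrinsics and any distortion apply to the point x, -y, -z); pixel columns grow to the right and rows downward; lengths in m; the calibration is good to about 2 mm. A picture is of the moment at which its call begins: read the wrist's pose just before it. There is no depth.
- ctrl.close_job(): hands the job in, once; it reports no verdict.
Trained networks look in a picture, given as the dict that the camera call returned (one of the last four; its "shot" number tells which), for a name from the list of things; names that differ only in an ending like _2 or _b are one class to them, and where a whole thing is asked for, a point or a joint stands for the part that bears it (a point fixed in the world has none). Each returns a list of dicts, best first, with "confidence" (0 to 1); they miss things now and then, are a little off and sometimes report something else, mostly with a low value. They report only what shows in the picture. A call takes as long as a camera call. They do not tell look-alikes from the thing itself.
- outline_of(picture, label): "mask" (400x640 bool, what is visible of it).
- tip_of(picture, label): "at" ([x, y, z] in m, in world coordinates, good to about 4 mm: a listed point, or the origin of a listed thing).
The state is a dict: "time_s": time; "joint_positions": joint angles; "qd": joint speeds; "tau": joint torques, N m; "tcp_pos": TCP position; "tool_rot": TCP orientation; "ft_force": force on the tool from outside, world axes, zero at the start; "wrist_torque": the same for the moment, N m; "gripper_width": finger opening in m.
Only numpy, scipy, OpenCV 4.12 (cv2) and the standard library are available. Lean on these libraries where they do the work, as an engineer would, in place of code of your own. Each camera call takes 0.05 s, during which the arm holds its last target.

## Working session

There is one attempt and no reset: what is moved stays moved. The work goes in short steps, Python scripts to look and compute and a tool call to move; the robot and the scene stay as the last step left them, time stands still between calls to the robot, and variables do not carry over. Pictures are saved under pics/ and viewed, and the job is handed in when it is done.

Besides the shell and the picture viewer there is one more tool, called after "Emit:" as name(argument=value, ...) on one line, values as JSON. play_rows: Moves the arm, as the interface text tells. Shifts and turns lie within -1 to 1; 1 stands for 0.5 m of shift or 60 degrees of turn. Its arguments: {"type":"object","properties":{"motion":{"type":"array","items":{"type":"array","items":{"type":"number"}}},"squeeze":{"type":"number"}},"required":["motion"]}

```bash
ls; mkdir -p pics
python3 - <<'E'
from bench import status, camera
import cv2
print(status.read_state())
for n in ["side","top","wrist"]:
    p=camera(n); cv2.imwrite(f"pics/{n}0.png",p["color"][:,:,::-1]); print(n,p["intrinsics"],p.get("cam_to_world",p.get("tool_from_camera")))
E
```

```text
pics
{'time_s': 0.0, 'joint_positions': array([-1.42348700e+00,  4.94221341e-01,  1.34614099e+00,  1.02357209e-05,
        1.30250584e+00, -9.54802749e-02]), 'qd': array([-2.24298876e-03, -5.54362328e-05, -3.85317176e-04,  4.58353864e-04,
       -5.88411358e-04, -1.09386053e-03]), 'tau': array([ 2.16315377e-03, -8.82155442e+01, -3.83871889e+01, -1.78539981e-04,
        1.01316429e-02,  1.61641623e-05]), 'tcp_pos': array([ 0.15022256, -0.60630942,  0.23867319]), 'tool_rot': array([-6.37671256e-04,  9.92640658e-01,  1.21095485e-01, -1.15930856e-05]), 'ft_force': array([-0.67027552, -0.43049628, -0.05496214]), 'wrist_torque': array([ 0.04485542, -0.01040894, -0.00222889]), 'gripper_width': 0.08523365360765235}
side [[439.3549661    0.         322.13294453]
 [  0.         439.3549661  193.53292728]
 [  0.           0.           1.        ]] [[-0.93509251  0.19846852 -0.29361921  0.21120262]
 [-0.35412289 -0.55621843  0.75180984  0.74552244]
 [-0.01410583  0.80698904  0.59039794  0.66049596]
 [ 0.          0.          0.          1.        ]]
top [[410.06468378   0.         317.40596119]
 [  0.         410.06468378 192.23870535]
 [  0.           0.           1.        ]] [[-0.02128795  0.996077   -0.08589197  0.42497317]
 [-0.99976651 -0.02152768 -0.00186563 -0.01394973]
 [-0.00370737  0.0858322   0.99630271  1.14066473]
 [ 0.          0.          0.          1.        ]]
wrist [[295.72901891   0.         318.45504729]
 [  0.         295.72901891 197.57115783]
 [  0.           0.           1.        ]] [[ 3.67765561e-05  9.59695379e-01  2.81042307e-01  7.07956589e-02]
 [ 9.99999874e-01  1.05686906e-04 -4.91754383e-04  6.27881428e-04]
 [-5.01636901e-04  2.81042290e-01 -9.59695254e-01 -1.34082433e-01]
 [ 0.00000000e+00  0.00000000e+00  0.00000000e+00  1.00000000e+00]]
```

View pics/top0.png

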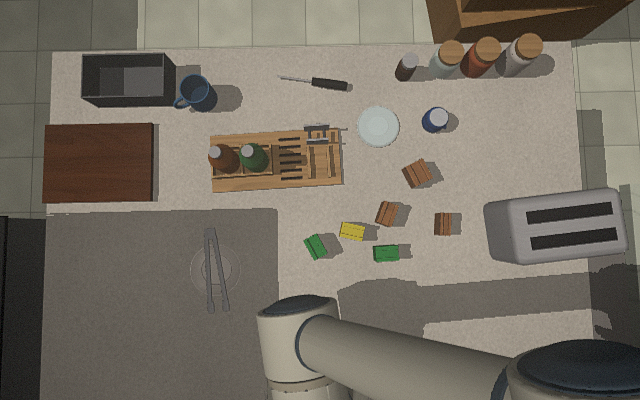

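View pics/side0.png

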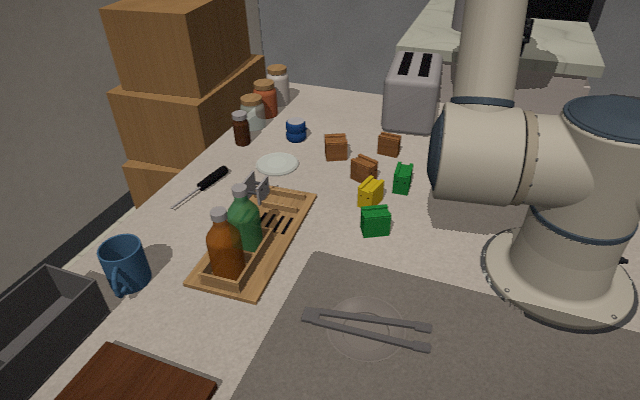

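Run:
```python
from bench import status, camera, tip_of
for n in ["top","side"]:
    p=camera(n)
    for l in ["rest_narrow","rest_middle","rest_wide","rack","bay","plate","bottle_a","can","lid","saucer","tongs"]:
        print(n,l,[(d["at"].round(3) if hasattr(d["at"],"round") else d["at"],round(d["confidence"],2)) for d in tip_of(p,l)][:4])
```

```text
top rest_narrow [([0.4306, -0.3448, 0.0013], 0.57)]
top rest_middle [([0.4147, -0.097, -0.0033], 0.8), ([0.4565, -0.1964, -0.0038], 0.67)]
top rest_wide [([0.5686, -0.2826, 0.0002], 0.55)]
top rack [([0.6212, 0.1039, 0.0003], 0.79), ([0.3194, 0.2706, -0.0042], 0.38), ([0.6579, -0.0099, 0.0115], 0.31)]
top bay [([0.6245, -0.0134, 0.0102], 0.6)]
top plate [([0.6621, -0.0099, 0.0103], 0.61)]
top bottle_a [([0.6121, 0.2305, 0.012], 0.92), ([0.6161, 0.1565, 0.0107], 0.56), ([0.7183, -0.3377, -0.0041], 0.4)]
top can [([0.7204, -0.3319, -0.0041], 0.83)]
top lid [([0.7104, -0.1845, 0.0006], 0.86)]
top saucer [([0.3185, 0.2702, -0.0033], 0.66)]
top tongs [([0.3213, 0.2678, 0.0157], 0.89)]
side rest_narrow [([0.4265, -0.3483, 0.002], 0.93)]
side rest_middle [([0.417, -0.1001, 0.0008], 0.98), ([0.4587, -0.193, -0.0012], 0.9), ([0.3572, -0.1871, -0.0001], 0.86), ([0.3724, -0.0021, 0.0003], 0.8)]
side rest_wide [([0.5676, -0.2766, 0.0008], 0.75)]
side rack [([0.6183, 0.1059, -0.0011], 0.97), ([0.5685, -0.2795, -0.0014], 0.18)]
side bay [([0.6318, -0.0111, 0.0129], 0.71)]
side plate [([0.6566, -0.0127, 0.0113], 0.82)]
side bottle_a [([0.6128, 0.1592, 0.0145], 0.95), ([0.6167, 0.2325, 0.0101], 0.83), ([0.4273, -0.3486, 0.0027], 0.71)]
side can [([0.7219, -0.3363, 0.0006], 0.97), ([0.6141, 0.1571, 0.0094], 0.59)]
side lid [([0.7148, -0.1811, -0.0013], 0.62)]
side saucer [([0.3189, 0.2693, 0.0003], 0.85)]
side tongs [([0.7183, -0.3363, -0.0007], 0.5)]
```

Run:
```python
import cv2
a=cv2.imread("pics/top0.png")
cv2.imwrite("pics/crop1.png",cv2.resize(a[145:265,330:480],None,fx=5,fy=5,interpolation=cv2.INTER_CUBIC))
cv2.imwrite("pics/crop2.png",cv2.resize(a[110:210,200:360],None,fx=5,fy=5,interpolation=cv2.INTER_CUBIC))
```

```text
(no output)
```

View pics/crop1.png

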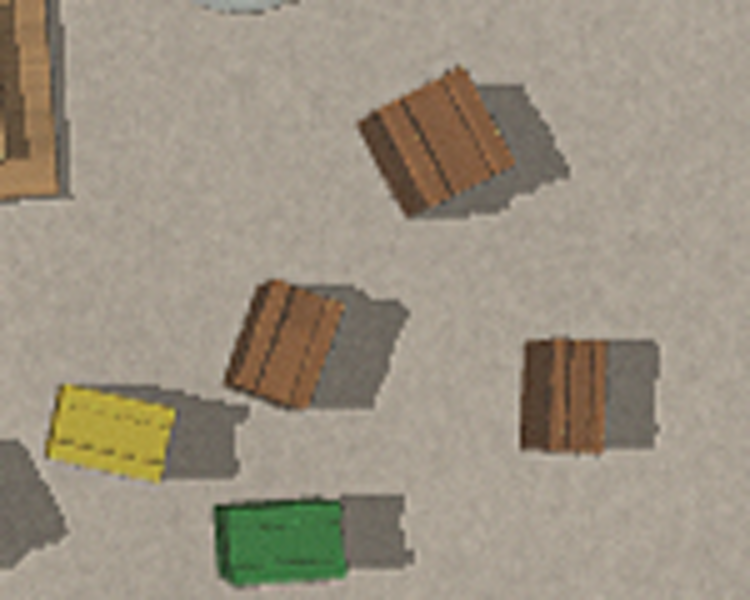

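View pics/crop2.png

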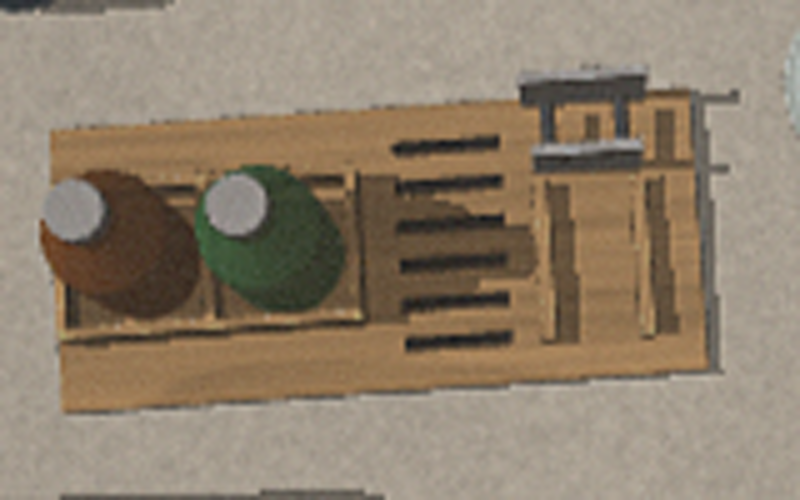

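View pics/wrist0.png

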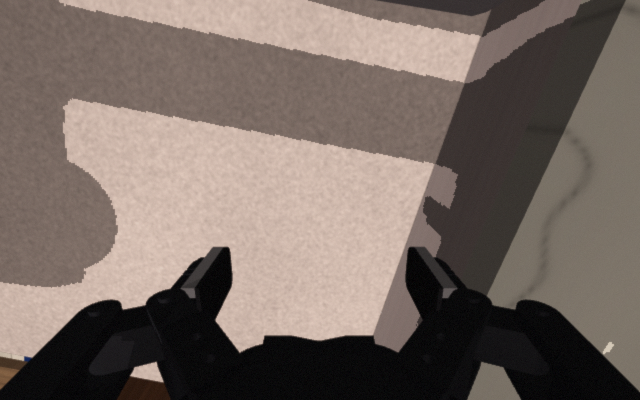

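```bash
cat > h.py <<'E'
import numpy as np, cv2
from scipy.spatial.transform import Rotation as R
from scipy.optimize import minimize
from bench import status, camera, outline_of, tip_of
def st(): return status.read_state()
def tool(s):
    T=np.eye(4); q=s["tool_rot"]; T[:3,:3]=R.from_quat([q[1],q[2],q[3],q[0]]).as_matrix(); T[:3,3]=s["tcp_pos"]; return T
def c2w(p,s=None): return np.array(p["cam_to_world"]) if "cam_to_world" in p else tool(s)@np.array(p["tool_from_camera"])
def proj(P,K,T):
    P=np.atleast_2d(P); c=(P-T[:3,3])@T[:3,:3]; z=-c[:,2]
    return np.c_[K[0,0]*c[:,0]/z+K[0,2], -K[1,1]*c[:,1]/z+K[1,2]]
def ray(uv,K,T,z):
    uv=np.atleast_2d(uv).astype(float)
    d=np.c_[(uv[:,0]-K[0,2])/K[0,0],-(uv[:,1]-K[1,2])/K[1,1],-np.ones(len(uv))]@T[:3,:3].T
    t=(z-T[2,3])/d[:,2]; return T[:3,3]+t[:,None]*d
def box(L,W,H):
    return np.array([[x,y,z] for x in(-L/2,L/2) for y in(-W/2,W/2) for z in(0,H)])
def place(P,x,y,yaw,z=0):
    c,s=np.cos(yaw),np.sin(yaw); return P@np.array([[c,s,0],[-s,c,0],[0,0,1]])+[x,y,z]
def sil(uv,S=4):
    m=np.zeros((400*S,640*S),np.uint8); h=cv2.convexHull(((uv+0.5)*S).astype(np.float32)).astype(np.int32); cv2.fillPoly(m,[h],255)
    return cv2.resize(m,(640,400),interpolation=cv2.INTER_AREA)/255.
def fit(views,dims,x0,z=0):
    B=box(*dims)
    def f(v):
        e=0
        for m,K,T in views:
            s=sil(proj(place(B,v[0],v[1],v[2],z),K,T)); e+=np.abs(s-m).sum()/m.sum()
        return e
    best=None
    for dy in (-.3,-.1,.1,.3):
        r=minimize(f,[x0[0],x0[1],x0[2]+dy],method="Nelder-Mead",options=dict(initial_simplex=np.array([[x0[0],x0[1],x0[2]+dy],[x0[0]+.01,x0[1],x0[2]+dy],[x0[0],x0[1]+.01,x0[2]+dy],[x0[0],x0[1],x0[2]+dy+.15]]),xatol=1e-4,fatol=1e-4,maxiter=200))
        if best is None or r.fun<best.fun: best=r
    return best.x,best.fun
E
python3 - <<'E'
from h import *
V={}
for n in ["top","side"]:
    p=camera(n)
    for l in ["rest_narrow","rest_middle","rest_wide"]:
        for d in outline_of(p,l):
            m=d["mask"]; ys,xs=np.where(m); K=p["intrinsics"];T=c2w(p)
            print(n,l,round(d["confidence"],2),xs.mean().round(),ys.mean().round(),m.sum(),p["color"][m].mean(0).round())
            c=ray([[xs.mean(),ys.mean()]],K,T,0.03)[0]
            V.setdefault(n,[]).append((c,m.astype(float),K,T))
for nm,c0,yaw in [("wide",(.568,-.28),.5),("mid",(.457,-.195),-.4),("nar",(.43,-.346),0)]:
    vs=[]
    for n in V:
        k=min(V[n],key=lambda v:np.hypot(*(v[0][:2]-c0)))
        if np.hypot(*(k[0][:2]-c0))<.04: vs.append(k[1:])
    print(nm,len(vs))
    for W in (.028,.04,.052):
        for vv in [vs]+[[v] for v in vs]:
            x,e=fit(vv,(.06,W,.06),(*c0,yaw)); print("  W",W,x.round(4),np.degrees(x[2]).round(1),round(e/len(vv),3))
E
```

```text
top rest_narrow 0.81 442.0 224.0 367 [108.  80.  58.]
top rest_middle 0.95 386.0 214.0 404 [121.  89.  64.]
top rest_middle 0.91 351.0 232.0 351 [172. 156.  63.]
top rest_middle 0.9 385.0 253.0 377 [ 62. 111.  64.]
top rest_middle 0.63 315.0 247.0 359 [ 65. 115.  67.]
top rest_wide 0.88 417.0 173.0 561 [120.  88.  63.]
side rest_narrow 0.82 389.0 144.0 522 [98. 66. 39.]
side rest_middle 0.98 375.0 221.0 902 [29. 92. 42.]
side rest_middle 0.9 363.0 168.0 544 [101.  66.  38.]
side rest_middle 0.84 403.0 178.0 556 [36. 95. 46.]
side rest_middle 0.61 245.0 218.0 1544 [61. 85. 58.]
side rest_middle 0.56 370.0 192.0 632 [140. 118.  25.]
side rest_wide 0.8 336.0 147.0 593 [107.  71.  42.]
wide 2
  W 0.028 [ 0.5671 -0.28    0.557 ] 31.9 0.233
  W 0.028 [ 0.5658 -0.2801  0.443 ] 25.4 0.343
  W 0.028 [ 0.5672 -0.2796  0.5534] 31.7 0.112
  W 0.04 [ 0.5673 -0.2813  0.494 ] 28.3 0.115
  W 0.04 [ 0.567  -0.2829  0.4342] 24.9 0.169
  W 0.04 [ 0.5676 -0.2802  0.4886] 28.0 0.048
  W 0.052 [ 0.5678 -0.2822  0.4513] 25.9 0.064
  W 0.052 [ 0.5665 -0.2825  0.4482] 25.7 0.045
  W 0.052 [ 0.5681 -0.2817  0
[... 167 characters left out ...]
  W 0.04 [ 0.4592 -0.196  -0.4558] -26.1 0.238
  W 0.04 [ 0.4563 -0.1955 -0.4519] -25.9 0.099
  W 0.04 [ 0.4617 -0.1997  0.0212] 1.2 0.287
  W 0.052 [ 0.4583 -0.1955  0.0037] 0.2 0.427
  W 0.052 [ 0.4565 -0.195  -0.2339] -13.4 0.343
  W 0.052 [ 0.4634 -0.2067  0.0867] 5.0 0.393
nar 2
  W 0.028 [ 0.4282 -0.3453 -0.0537] -3.1 0.083
  W 0.028 [ 0.4274 -0.3458 -0.0681] -3.9 0.086
  W 0.028 [ 0.4294 -0.3434 -0.0641] -3.7 0.052
  W 0.04 [ 0.4282 -0.3442  0.0515] 3.0 0.251
  W 0.04 [ 0.4281 -0.3432 -0.0909] -5.2 0.346
  W 0.04 [ 0.4291 -0.3444  0.0342] 2.0 0.127
  W 0.052 [ 0.4283 -0.3417  0.0686] 3.9 0.432
  W 0.052 [ 0.4282 -0.3359 -0.0743] -4.3 0.619
  W 0.052 [ 0.4298 -0.3512  0.1083] 6.2 0.213
```

Emit:
play_rows(motion=[[0.08, -0.13, -0.04, 0, 0, 0.1, 0], [0.16, -0.27, -0.04, 0, 0, 0.2, 0], [0.245, -0.4, -0.04, 0, 0, 0.3, 0], [0.245, -0.4, -0.04, 0, 0, 0.35, 0], [0.245, -0.4, -0.04, 0, 0, 0.4, 0], [0.245, -0.4, -0.04, 0, 0, 0.4, 0], [0.79, -0.65, 0.08, 0, 0, 0.65, 0], [0.79, -0.65, 0.08, 0, 0, 0.65, 0], [0.79, -0.65, 0.08, 0, 0, 0.65, 0], [0.79, -0.65, 0.08, 0, 0, 0.65, 0], [0.79, -0.65, 0.08, 0, 0, 0.65, 0], [0.79, -0.65, 0.08, 0, 0, 0.65, 0]])

```text
time_s: 2.95
tcp_pos: [0.4395, -0.2096, 0.2036]
tool_rot: [0.0, 0.976, -0.217, 0.0]
ft_force: [0.5, -1.5, 0.2]
gripper_width: 0.0427
```

```bash
cat >> h.py <<'E'
def yawof(s): 
    T=tool(s); return np.arctan2(T[1,0],T[0,0])
def to_tool(s,target,yaw):
    T=tool(s); d=T[:3,:3].T@(np.array(target)-T[:3,3]); dy=(yaw-yawof(s)+np.pi)%(2*np.pi)-np.pi
    return (d/0.5).round(4), round(-np.degrees(dy)/60,4)
E
python3 - <<'E'
from h import *
s=st(); p=camera("wrist"); s2=st(); print(s["tcp_pos"],s2["tcp_pos"],np.degrees(yawof(s2)))
K=p["intrinsics"];T=c2w(p,s)
im=p["color"][:,:,::-1].copy()
d=outline_of(p,"rest_middle")
for k in d:
    ys,xs=np.where(k["mask"]); c=ray([[xs.mean(),ys.mean()]],K,T,.03)[0]; print(k["confidence"],xs.mean(),ys.mean(),c.round(3),k["mask"].sum(), p["color"][k["mask"]].mean(0).round())
    if np.hypot(c[0]-.457,c[1]+.195)<.05:
        x,e=fit([(k["mask"].astype(float),K,T)],(.06,.04,.06),(.457,-.195,-.44)); print(x,np.degrees(x[2]),e)
        for q in proj(place(box(.06,.04,.06),*x),K,T): cv2.circle(im,tuple(q.round().astype(int).tolist()),3,(255,0,255),1)
cv2.imwrite("pics/w1.png",im)
E
```

```text
[ 0.43950501 -0.20956042  0.20360178] [ 0.44371732 -0.20545737  0.20240164] -24.942114192209235
0.95 331.6004851004851 254.31981981981983 [ 0.354 -0.188  0.03 ] 2886 [35. 85. 42.]
0.84 233.646511627907 239.41046511627906 [ 0.418 -0.095  0.03 ] 2580 [153. 124.  46.]
0.83 184.80606860158312 277.8654353562005 [ 0.4   -0.019  0.03 ] 758 [18. 41. 21.]
0.55 295.3146314631463 170.78217821782178 [ 0.459 -0.193  0.03 ] 2727 [129.  77.  49.]
[ 0.4602114  -0.19557854 -0.39113846] -22.410582718940937 0.049969441388583294
```

View pics/w1.png

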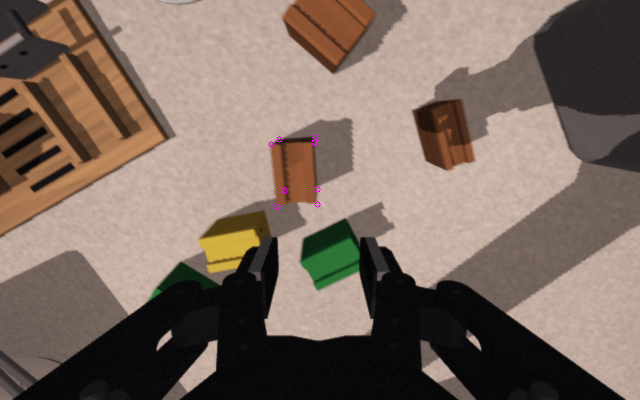

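Run:
```python
from h import *
s=st(); p=camera("wrist"); s2=st(); print(s["tcp_pos"],s2["tcp_pos"],np.degrees(yawof(s2)))
K=p["intrinsics"];T=c2w(p,s)
for k in outline_of(p,"rest_middle"):
    ys,xs=np.where(k["mask"]); c=ray([[xs.mean(),ys.mean()]],K,T,.03)[0]
    if np.hypot(c[0]-.457,c[1]+.195)<.05:
        x,e=fit([(k["mask"].astype(float),K,T)],(.06,.04,.06),(.457,-.195,-.44)); print(x,np.degrees(x[2]),e)
        print(to_tool(st(),[x[0],x[1],.13],x[2]))
```

```text
[ 0.44127182 -0.20746661  0.20281311] [ 0.43951623 -0.20904261  0.20321205] -24.82837283577589
[ 0.46027997 -0.19573149 -0.37491237] -21.480896503688896 0.05421170682295058
(array([ 0.0276, -0.0446,  0.1471]), np.float64(-0.0575))
```

Emit:
play_rows(motion=[[0.028, -0.045, 0.146, 0, 0, -0.04, -0.5], [0.028, -0.045, 0.146, 0, 0, -0.04, -0.5], [0.028, -0.045, 0.146, 0, 0, -0.04, -0.5], [0.028, -0.045, 0.146, 0, 0, -0.04, -0.5], [0.028, -0.045, 0.146, 0, 0, -0.04, -0.5]])

```text
time_s: 3.65
tcp_pos: [0.46, -0.1973, 0.1324]
tool_rot: [0.0, 0.98, -0.197, 0.001]
ft_force: [-1.1, 1.0, 0.5]
gripper_width: 0.0641
```

Run:
```python
from h import *
for i in range(2):
    s=st(); p=camera("wrist"); s2=st(); print(s["time_s"],s["tcp_pos"],s2["tcp_pos"],s2["qd"].round(3),np.degrees(yawof(s2)))
K=p["intrinsics"];T=c2w(p,s)
im=p["color"][:,:,::-1].copy()
for k in outline_of(p,"rest_middle"):
    ys,xs=np.where(k["mask"]); c=ray([[xs.mean(),ys.mean()]],K,T,.03)[0]
    if np.hypot(c[0]-.457,c[1]+.195)<.05:
        x,e=fit([(k["mask"].astype(float),K,T)],(.06,.04,.06),(.457,-.195,-.4)); print(x,np.degrees(x[2]),e)
        im[k["mask"]]=im[k["mask"]]//2+np.array([0,0,100],np.uint8)
        for q in proj(place(box(.06,.04,.06),*x),K,T): cv2.circle(im,tuple(q.round().astype(int).tolist()),3,(255,0,255),1)
        print(to_tool(st(),[x[0],x[1],.034],x[2]))
cv2.imwrite("pics/w2.png",im)
```

```text
3.65 [ 0.46000086 -0.19732015  0.13236153] [ 0.46011453 -0.19718963  0.13239042] [ 0.008 -0.001  0.003  0.002 -0.007  0.002] -22.752653239404182
3.7 [ 0.46011453 -0.19718963  0.13239042] [ 0.46015498 -0.19701687  0.13229441] [ 0.007  0.005  0.004 -0.    -0.005  0.001] -22.741263033036994
[ 0.46089264 -0.19527167 -0.37429919] -21.44576381227586 0.07988406404413947
(array([-0.0003, -0.0035,  0.1962]), np.float64(-0.0214))
```

View pics/w2.png

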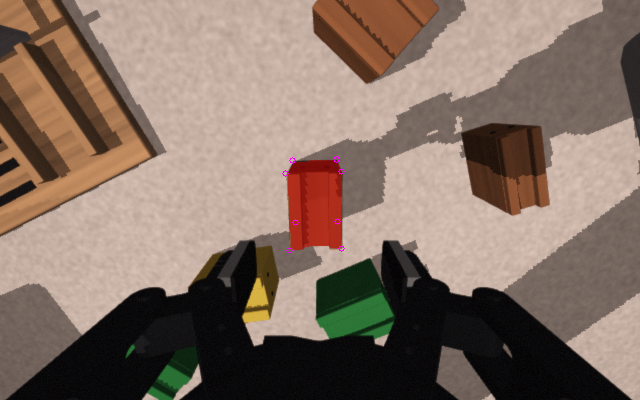

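Emit:
play_rows(motion=[[0, -0.0035, 0.06, 0, 0, -0.012, -0.5], [0, -0.0035, 0.12, 0, 0, -0.012, -0.5], [0, -0.0035, 0.17, 0, 0, -0.012, -0.5], [0, -0.0035, 0.2, 0, 0, -0.012, -0.5], [0, -0.0035, 0.2, 0, 0, -0.012, -0.5], [0, -0.0035, 0.2, 0, 0, -0.012, -0.5], [0, -0.0035, 0.2, 0, 0, -0.012, -0.5]])

```text
time_s: 4.5
tcp_pos: [0.4612, -0.1949, 0.032]
tool_rot: [0.0, 0.982, -0.191, 0.001]
ft_force: [0.0, 0.5, 0.4]
gripper_width: 0.064
```

Run:
```python
from h import *
s=st(); p=camera("wrist"); cv2.imwrite("pics/w3.png",p["color"][:,:,::-1]); print(st())
```

```text
{'time_s': 4.55, 'joint_positions': array([-5.19030477e-01,  6.38377485e-01,  1.84766207e+00,  2.68602694e-05,
        6.53631153e-01,  1.43520306e+00]), 'qd': array([ 0.00159261,  0.00239454,  0.00307062,  0.00036381, -0.0043442 ,
        0.00124338]), 'tau': array([-5.87340840e-02, -7.78897762e+01, -1.58674604e+01, -1.57674654e-03,
        2.53910286e-02, -2.83346089e-03]), 'tcp_pos': array([ 0.4612221 , -0.19483876,  0.03197936]), 'tool_rot': array([ 3.01209482e-04,  9.81675728e-01, -1.90556664e-01,  9.12585163e-04]), 'ft_force': array([ 0.37408752, -0.36494414, -0.26686816]), 'wrist_torque': array([-0.00034573,  0.0055135 ,  0.03729204]), 'gripper_width': 0.06406026847341201}
```

View pics/w3.png

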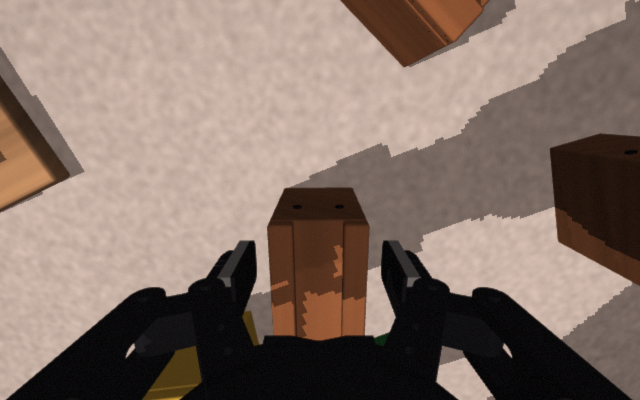

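Emit:
play_rows(motion=[[0, 0, 0, 0, 0, 0, 0.3], [0, 0, 0, 0, 0, 0, 0.6], [0, 0, 0, 0, 0, 0, 1], [0, 0, 0, 0, 0, 0, 1], [0, 0, 0, 0, 0, 0, 1], [0, 0, 0, 0, 0, 0, 1]], squeeze=60)

```text
time_s: 5.15
tcp_pos: [0.461, -0.1947, 0.0316]
tool_rot: [0.0, 0.982, -0.191, 0.001]
ft_force: [-1.6, 0.8, 12.7]
gripper_width: 0.0393
```

Emit:
play_rows(motion=[[0, 0, -0.08, 0, 0, 0, 1], [0, 0, -0.16, 0, 0, 0, 1], [0, 0, -0.2, 0, 0, 0, 1], [0, 0, -0.2, 0, 0, 0, 1], [0, 0, -0.2, 0, 0, 0, 1], [0, 0, -0.2, 0, 0, 0, 1]])

```text
time_s: 5.75
tcp_pos: [0.46, -0.1941, 0.1298]
tool_rot: [-0.0, 0.982, -0.191, -0.001]
ft_force: [0.1, -0.3, -1.8]
gripper_width: 0.0391
```

Run:
```python
from h import *
s=st(); print(s["tcp_pos"],s["ft_force"],s["gripper_width"],np.degrees(yawof(s)))
p=camera("wrist"); cv2.imwrite("pics/w4.png",p["color"][:,:,::-1])
p=camera("top"); cv2.imwrite("pics/top1.png",p["color"][:,:,::-1])
K=p["intrinsics"];T=c2w(p)
a=p["color"][:,:,::-1]
cv2.imwrite("pics/crop3.png",cv2.resize(a[105:205,200:360],None,fx=5,fy=5,interpolation=cv2.INTER_CUBIC))
# predicted board corners for guess
for d in outline_of(p,"rack")[:1]:
    m=d["mask"].astype(np.uint8); print(d["confidence"],m.sum())
    cs,_=cv2.findContours(m,cv2.RETR_EXTERNAL,cv2.CHAIN_APPROX_NONE); c=max(cs,key=cv2.contourArea); r=cv2.minAreaRect(c); print(r, cv2.boxPoints(r))
    print(ray(cv2.boxPoints(r),K,T,.012).round(4))
```

```text
[ 0.46002989 -0.19414571  0.12984361] [ 0.12975144 -0.31697977 -1.81485432] 0.03910904133613447 -21.96918933700918
0.62 5871
((274.6460266113281, 157.19024658203125), (61.92920684814453, 129.1134033203125), 86.18592071533203) [[208.17256 130.58847]
 [337.00003 121.99998]
 [341.1195  183.79202]
 [212.29202 192.38052]]
[[ 0.7022  0.2904  0.012 ]
 [ 0.7187 -0.071   0.012 ]
 [ 0.5443 -0.0779  0.012 ]
 [ 0.5282  0.2788  0.012 ]]
```

View pics/w4.png

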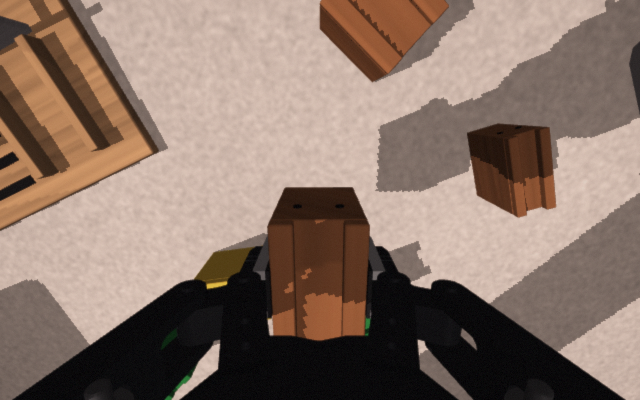

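View pics/crop3.png

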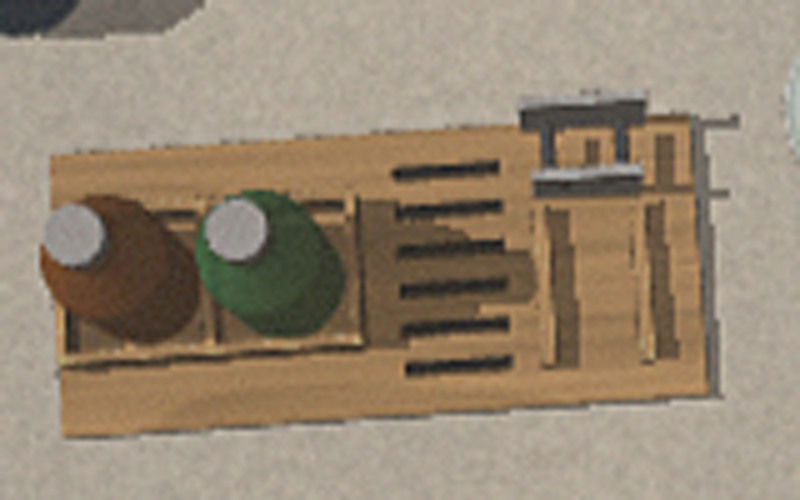

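Run:
```python
from h import *
from scipy.optimize import least_squares
p=camera("top");K=p["intrinsics"];T=c2w(p)
C=np.array([[50,155],[694,115],[708,395],[63,437]])/5-0.4+[200,105]
W=ray(C,K,T,.012); print(W.round(4)); print(np.linalg.norm(np.diff(W,axis=0),axis=1))
B=np.array([[.08,.18,.012],[.08,-.18,.012],[-.08,-.18,.012],[-.08,.18,.012]])
r=least_squares(lambda v:(place(B,*v)-W)[:,:2].ravel(),[.62,.104,.05]); print(r.x,np.degrees(r.x[2]),r.fun.round(4))
bay=place(np.array([[.005,-.12,.012]]),*r.x); print(bay)
# block in tool from wrist image w4
s=st(); p=camera("wrist");K=np.array(p["intrinsics"]);T=np.array(p["tool_from_camera"])
for z in (0.0,):
    pass
def rayplane(uv,n,c): # tool frame
    d=np.array([(uv[0]-K[0,2])/K[0,0],-(uv[1]-K[1,2])/K[1,1],-1])@T[:3,:3].T
    t=(c-T[:3,3]@n)/(d@n); return T[:3,3]+t*d
# top edge of +x end: corners (268,225),(369,223): width .04 -> solve depth
for zt in (-.024,-.026,-.028,-.030,-.032,-.034):
    n=np.array([0,0,1.]); a=rayplane((268,224),n,zt); b=rayplane((369,224),n,zt); c=rayplane((284,188),n,zt+.06); d=rayplane((354,188),n,zt+.06)
    print(zt,a.round(4),b.round(4),c.round(4),d.round(4))
```

```text
[[ 0.6879  0.2864  0.012 ]
 [ 0.7026 -0.0745  0.012 ]
 [ 0.5448 -0.0782  0.012 ]
 [ 0.5292  0.279   0.012 ]]
[0.36119889 0.15783381 0.35753268]
[0.61613881 0.10319846 0.04110618] 2.3552104423399642 [ 0.0008 -0.0001  0.0008  0.0011 -0.0012 -0.0018 -0.0004  0.0007]
[[ 0.62606594 -0.0164947   0.012     ]]
-0.024 [ 0.0281 -0.0192 -0.024 ] [ 0.0281  0.021  -0.024 ] [ 0.0274 -0.0195  0.036 ] [0.0274 0.022  0.036 ]
-0.026 [ 0.0289 -0.0188 -0.026 ] [ 0.0289  0.0207 -0.026 ] [ 0.028  -0.0193  0.034 ] [0.028  0.0218 0.034 ]
-0.028 [ 0.0297 -0.0185 -0.028 ] [ 0.0297  0.0203 -0.028 ] [ 0.0285 -0.019   0.032 ] [0.0285 0.0215 0.032 ]
-0.03 [ 0.0305 -0.0181 -0.03  ] [ 0.0305  0.0199 -0.03  ] [ 0.029  -0.0188  0.03  ] [0.029  0.0213 0.03  ]
-0.032 [ 0.0312 -0.0177 -0.032 ] [ 0.0312  0.0196 -0.032 ] [ 0.0295 -0.0186  0.028 ] [0.0295 0.021  0.028 ]
-0.034 [ 0.032  -0.0174 -0.034 ] [ 0.032   0.0192 -0.034 ] [ 0.03   -0.0183  0.026 ] [0.03   0.0208 0.026 ]
```

Run:
```python
from h import *
print(to_tool(st(),[.536,-.020,.13],np.radians(2.4)))
```

```text
(array([ 0.0099, -0.3799,  0.0004]), np.float64(-0.4062))
```

Emit:
play_rows(motion=[[0, -0.06, -0.01, 0, 0, -0.07, 1], [0, -0.14, -0.02, 0, 0, -0.15, 1], [0.005, -0.22, -0.02, 0, 0, -0.24, 1], [0.01, -0.3, -0.01, 0, 0, -0.32, 1], [0.01, -0.36, 0, 0, 0, -0.38, 1], [0.01, -0.38, 0, 0, 0, -0.406, 1], [0.01, -0.38, 0, 0, 0, -0.406, 1], [0.01, -0.38, 0, 0, 0, -0.406, 1], [0.01, -0.38, 0, 0, 0, -0.406, 1]])

```text
time_s: 6.9
tcp_pos: [0.536, -0.0212, 0.1309]
tool_rot: [0.0, 1.0, 0.02, -0.0]
ft_force: [1.1, -1.0, -1.5]
gripper_width: 0.0394
```

Run:
```python
from h import *
s=st(); p=camera("wrist"); s2=st(); print(s["tcp_pos"],s2["tcp_pos"],np.degrees(yawof(s2)),s2["tool_rot"])
K=p["intrinsics"];T=c2w(p,s); np.savez("v5.npz",K=K,T=T)
im=p["color"][:,:,::-1].copy(); cv2.imwrite("pics/w5.png",im); cv2.imwrite("pics/w5c.png",cv2.resize(im[0:240,190:450],None,fx=2.5,fy=2.5,interpolation=cv2.INTER_CUBIC))
for l in ("bay","plate","rack"): print(l,[(np.round(d["at"],4),round(d["confidence"],2)) for d in tip_of(p,l)])
```

```text
[ 0.53601939 -0.02117773  0.13088036] [ 0.53605413 -0.02115513  0.13091998] 2.278044306807816 [ 3.90142765e-05  9.99802403e-01  1.98783799e-02 -6.60763675e-05]
bay [(array([ 0.6312, -0.0164,  0.0144]), 0.83)]
plate [(array([ 0.6593, -0.016 ,  0.012 ]), 0.81)]
rack [(array([0.6153, 0.103 , 0.0036]), 0.67), (array([0.3175, 0.2732, 0.0174]), 0.21)]
```

View pics/w5.png

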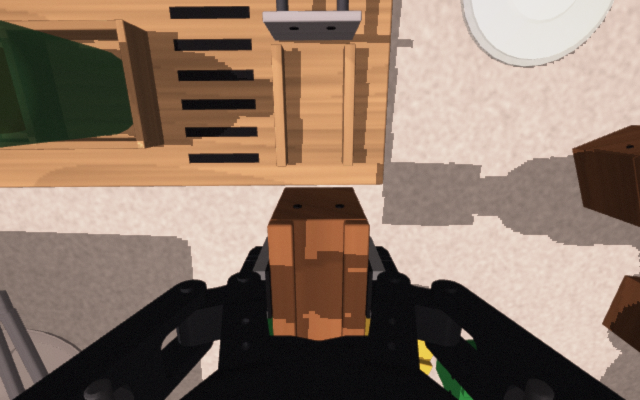

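View pics/w5c.png

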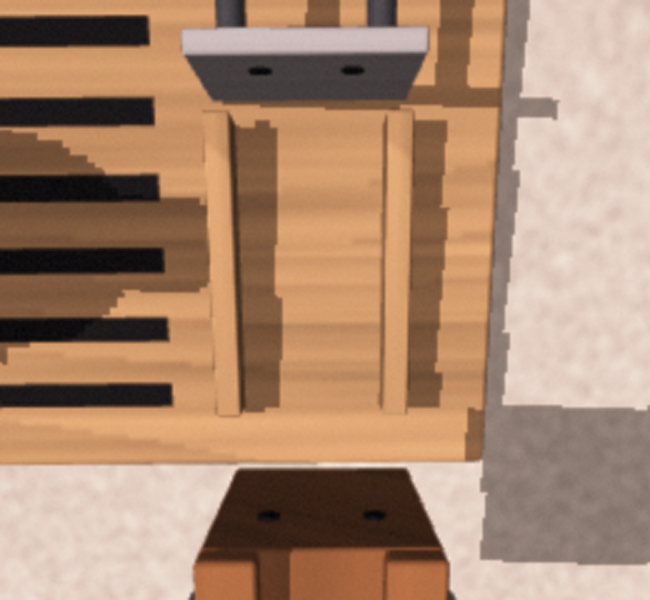

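Run:
```python
from h import *
from scipy.optimize import least_squares
v=np.load("v5.npz");K,T=v["K"],v["T"]
px=lambda a:(np.array(a,float)+.5)/2.5-.5+[190,0]
obs=[((203,111),(.025,.031,.028)),((228,111),(.025,.023,.028)),((217,415),(-.065,.031,.028)),((240,414),(-.065,.023,.028)),
((387,110),(.025,-.023,.028)),((413,110),(.025,-.031,.028)),((382,413),(-.065,-.023,.028)),((408,413),(-.065,-.031,.028)),
((183,54),(.03,.03,.064)),((428,52),(.03,-.03,.064)),((214,101),(.03,.03,.014)),((405,99),(.03,-.03,.014)),((482,459),(-.085,-.06,.012))]
U=px([o[0] for o in obs]); Pm=np.array([o[1] for o in obs])
print(U[:3])
f=lambda q:(proj(place(Pm,*q[:3])+[0,0,q[3] if len(q)>3 else 0],K,T)-U).ravel()
for q0 in ([.626,-.0165,.041],[.626,-.0165,.041,0]):
    r=least_squares(f,q0,loss="soft_l1"); print(r.x.round(4),np.degrees(r.x[2])); print(r.fun.reshape(-1,2).round(1).tolist())
# block end-face relative
Tt=T@np.linalg.inv(np.array(camera("wrist")["tool_from_camera"]))
B=np.array([(u,0) for u in ()])
bc=px([(236,470),(407,470),(196,550),(446,549)]); print(bc)
```

```text
[[270.9  44.1]
 [280.9  44.1]
 [276.5 165.7]]
[ 0.6289 -0.0145  0.0481] 2.7562995991634094
[[-0.9, -0.6], [0.2, -0.7], [-0.4, 0.7], [0.3, 1.0], [0.1, -0.9], [0.8, -1.0], [0.3, 0.9], [-0.2, 0.9], [-1.0, -0.1], [0.6, -0.2], [-1.4, 0.1], [0.6, 0.2], [0.5, 1.4]]
[ 0.6293 -0.0145  0.0481 -0.0026] 2.7554574251034696
[[-0.3, -0.4], [0.6, -0.4], [0.0, -0.3], [0.6, 0.0], [-0.1, -0.6], [0.4, -0.7], [0.1, -0.0], [-0.6, -0.1], [-0.2, 0.5], [0.1, 0.4], [-0.9, 0.4], [0.3, 0.5], [-0.0, 0.4]]
[[284.1 187.7]
 [352.5 187.7]
 [268.1 219.7]
 [368.1 219.3]]
```

Run:
```python
from h import *
from scipy.optimize import least_squares
v=np.load("v5.npz");K,T=v["K"],v["T"]
U=np.array([[284.1,187.7],[352.7,187.7],[268.1,219.7],[368.3,219.3],[272,335],[369,335]])
Pm=np.array([[.03,.02,0],[.03,-.02,0],[.03,.02,.06],[.03,-.02,.06],])
f=lambda q:(proj(place(Pm,*q[:3])+[0,0,q[3]],K,T)-U[:4]).ravel()
r=least_squares(f,[.536,-.0215,.04,.1]); print(r.x.round(4),np.degrees(r.x[2]),r.fun.reshape(-1,2).round(1).tolist())
s=st(); print(s["tcp_pos"],np.degrees(yawof(s)))
```

```text
[ 0.5342 -0.022   0.0424  0.0927] 2.4299747377017673 [[0.8, -2.3], [-1.1, -2.5], [0.8, 1.5], [-0.6, 1.7]]
[ 0.53627888 -0.02067885  0.13095206] 2.3333960232201445
```

Run:
```python
from h import *
from scipy.optimize import least_squares
v=np.load("v5.npz");K,T=v["K"],v["T"]
U=np.array([[284.1,187.7],[352.7,187.7],[268.1,219.7],[368.3,219.3]])
Pm=np.array([[.03,.02,0],[.03,-.02,0],[.03,.02,.06],[.03,-.02,.06],])
def f(q):
    P=(Pm-[0,0,.04])@R.from_euler("y",q[4]).as_matrix().T+[0,0,.04]
    return (proj(place(P,*q[:3])+[0,0,q[3]],K,T)-U).ravel()
r=least_squares(f,[.536,-.0215,.04,.1,0]); print(r.x.round(4),np.degrees(r.x[[2,4]]),r.fun.reshape(-1,2).round(1).tolist())
p=camera("side"); im=p["color"][:,:,::-1]; 
u=proj([[.536,-.021,.12]],p["intrinsics"],c2w(p))[0]; print(u)
x,y=u.astype(int); cv2.imwrite("pics/s5.png",cv2.resize(im[max(0,y-80):y+80,max(0,x-100):x+100],None,fx=3.8,fy=3.7,interpolation=cv2.INTER_CUBIC))
```

```text
[ 0.5349 -0.022   0.0426  0.0959  0.0395] [2.43914307 2.26154009] [[0.5, 0.1], [-0.7, -0.1], [-0.2, -0.0], [0.4, 0.1]]
[311.20251677 169.30179642]
```

View pics/s5.png

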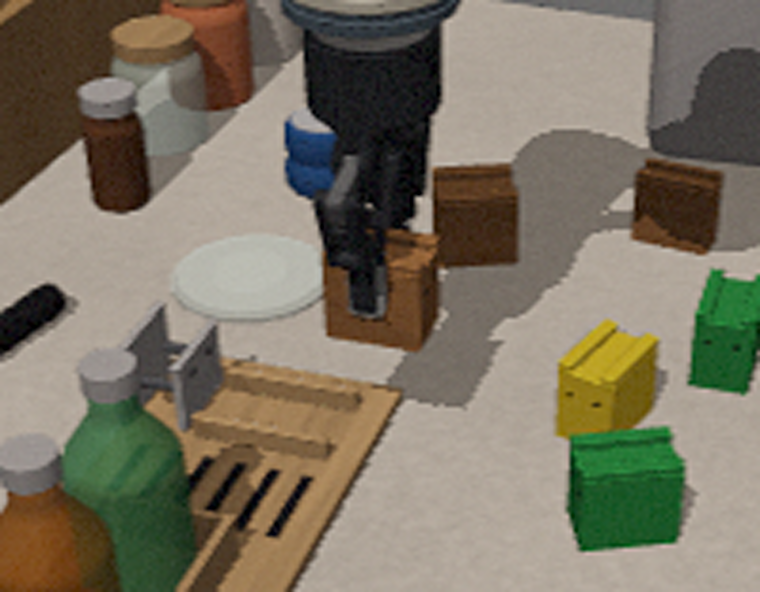

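Run:
```python
from h import *
s=st();print(s["tcp_pos"],np.degrees(yawof(s)),to_tool(s,[.6104,-.0147,.08],np.radians(2.6)))
```

```text
[ 0.5362793  -0.02053093  0.13093126] 2.347782031224819 (array([ 0.1486, -0.0056,  0.1019]), np.float64(-0.0042))
```

Emit:
play_rows(motion=[[0.04, -0.002, 0, 0, 0, -0.004, 1], [0.1, -0.005, 0, 0, 0, -0.004, 1], [0.148, -0.005, 0, 0, 0, -0.004, 1], [0.148, -0.005, 0.05, 0, 0, -0.004, 1], [0.148, -0.005, 0.1, 0, 0, -0.004, 1], [0.148, -0.005, 0.102, 0, 0, -0.004, 1], [0.148, -0.005, 0.102, 0, 0, -0.004, 1], [0.148, -0.005, 0.102, 0, 0, -0.004, 1]])

```text
time_s: 8.0
tcp_pos: [0.6108, -0.0147, 0.0811]
tool_rot: [0.0, 1.0, 0.023, 0.001]
ft_force: [-0.1, 0.1, -1.0]
gripper_width: 0.0394
```

Run:
```python
from h import *
s=st(); p=camera("wrist"); s2=st(); print(s["tcp_pos"],s2["tcp_pos"],np.degrees(yawof(s2)),s2["ft_force"])
K=p["intrinsics"];T=c2w(p,s); np.savez("v6.npz",K=K,T=T)
im=p["color"][:,:,::-1].copy(); cv2.imwrite("pics/w6.png",cv2.resize(im[80:320,190:450],None,fx=2.5,fy=2.5,interpolation=cv2.INTER_CUBIC))
p=camera("side"); im=p["color"][:,:,::-1]; 
u=proj([s["tcp_pos"]],p["intrinsics"],c2w(p))[0]
x,y=u.astype(int); cv2.imwrite("pics/s6.png",cv2.resize(im[max(0,y-60):y+60,max(0,x-80):x+80],None,fx=5,fy=5,interpolation=cv2.INTER_CUBIC))
```

```text
[ 0.61076595 -0.01468752  0.08107812] [ 0.61087906 -0.01469651  0.08121299] 2.6263588411188716 [-0.23769469  0.28115267 -0.92298051]
```

View pics/w6.png

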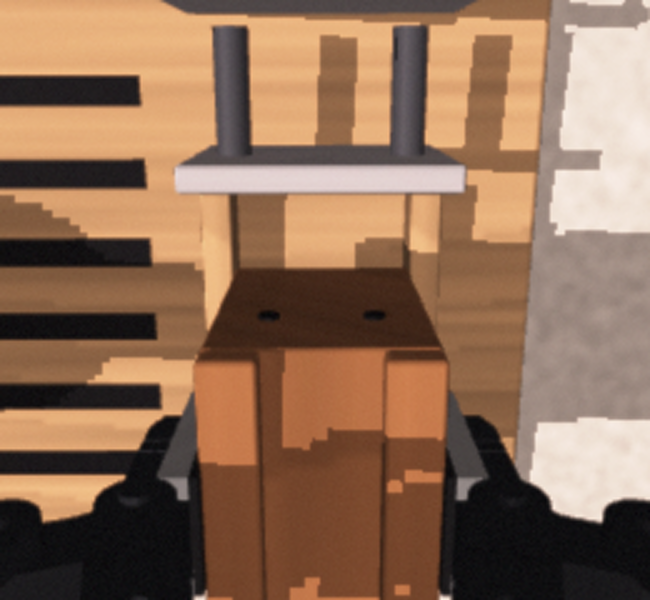

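View pics/s6.png

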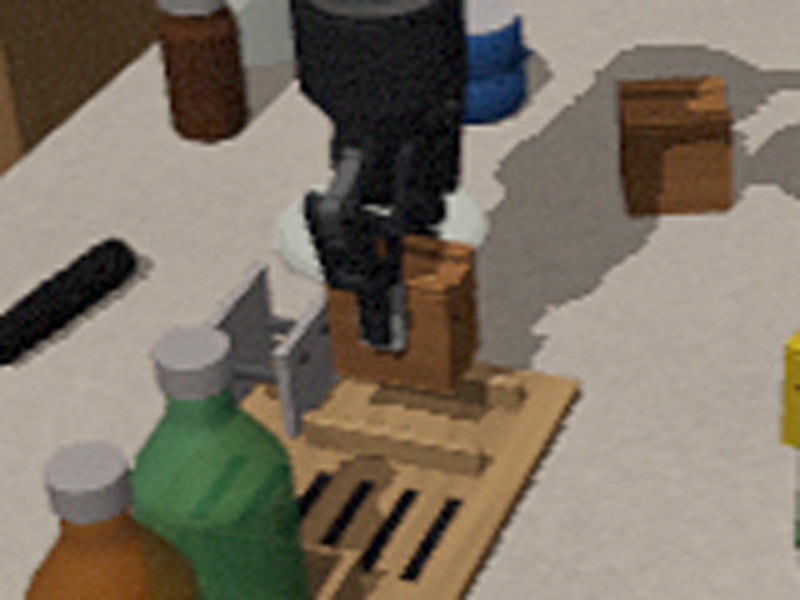

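Emit:
play_rows(motion=[[0, 0, 0.03, 0, 0, 0, 1], [0, 0, 0.055, 0, 0, 0, 1], [0, 0, 0.068, 0, 0, 0, 1], [0, 0, 0.068, 0, 0, 0, 1], [0, 0, 0.068, 0, 0, 0, 1]])

```text
time_s: 8.6
tcp_pos: [0.6103, -0.0145, 0.046]
tool_rot: [-0.0, 1.0, 0.023, -0.0]
ft_force: [0.4, -0.7, -1.0]
gripper_width: 0.0392
```

Run:
```python
from h import *
s=st(); p=camera("wrist"); s2=st(); print(s["tcp_pos"],s2["tcp_pos"],np.degrees(yawof(s2)),s2["ft_force"],s2["wrist_torque"])
im=p["color"][:,:,::-1].copy(); cv2.imwrite("pics/w7.png",cv2.resize(im[80:320,190:450],None,fx=2.5,fy=2.5,interpolation=cv2.INTER_CUBIC))
p=camera("side"); im=p["color"][:,:,::-1]; 
u=proj([s["tcp_pos"]],p["intrinsics"],c2w(p))[0]
x,y=u.astype(int); cv2.imwrite("pics/s7.png",cv2.resize(im[max(0,y-60):y+60,max(0,x-80):x+80],None,fx=5,fy=5,interpolation=cv2.INTER_CUBIC))
```

```text
[ 0.61026574 -0.01454378  0.04603035] [ 0.61044879 -0.01458996  0.04623469] 2.6316353889186517 [ 0.82681018 -0.15274558 -1.10794554] [0.02479476 0.00606129 0.02849312]
```

View pics/w7.png

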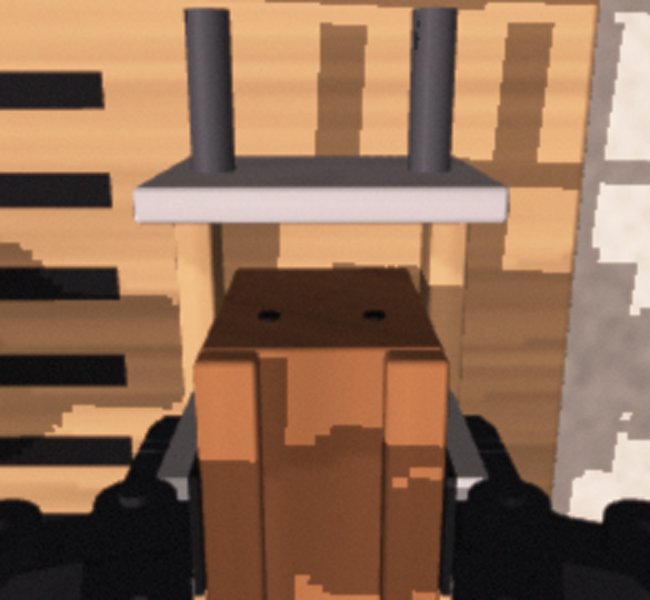

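View pics/s7.png

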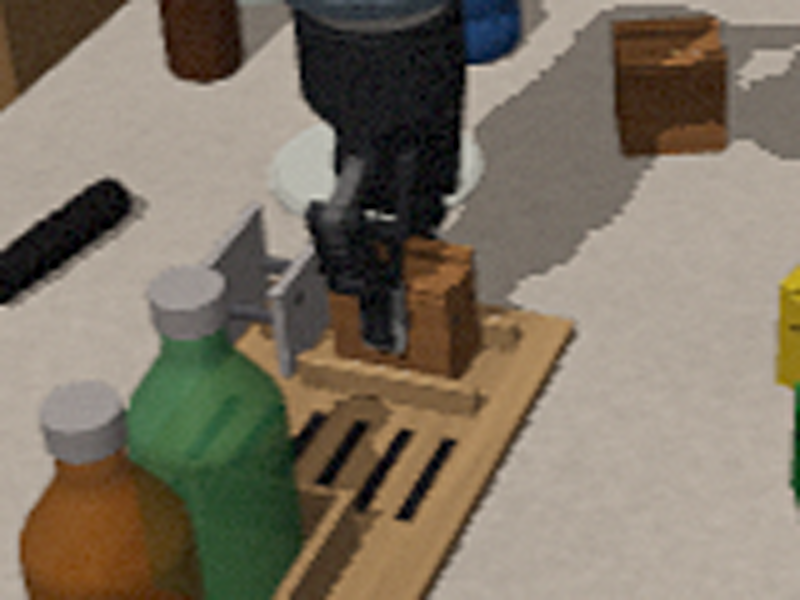

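Emit:
play_rows(motion=[[0, 0, 0.002, 0, 0, 0, 1], [0, 0, 0.004, 0, 0, 0, 1], [0, 0, 0.005, 0, 0, 0, 1], [0, 0, 0.005, 0, 0, 0, 1], [0, 0, 0.005, 0, 0, 0, 1]])

```text
time_s: 9.2
tcp_pos: [0.6103, -0.0146, 0.0437]
tool_rot: [0.0, 1.0, 0.023, 0.0]
ft_force: [-1.0, 0.1, 6.5]
gripper_width: 0.0392
```

Emit:
play_rows(motion=[[0.008, 0, -0.0008, 0, 0, 0, 1], [0.016, 0, -0.0008, 0, 0, 0, 1], [0.024, 0, -0.0008, 0, 0, 0, 1], [0.032, 0, -0.0008, 0, 0, 0, 1], [0.032, 0, -0.0008, 0, 0, 0, 1], [0.032, 0, -0.0008, 0, 0, 0, 1], [0.032, 0, -0.0008, 0, 0, 0, 1]])

```text
time_s: 9.9
tcp_pos: [0.6261, -0.0138, 0.0437]
tool_rot: [-0.0, 1.0, 0.023, -0.0]
ft_force: [0.5, 0.7, -0.3]
gripper_width: 0.0394
```

Run:
```python
from h import *
for i in range(4):
    s=st(); p=camera("wrist"); print(s["tcp_pos"],np.degrees(yawof(s)),s["ft_force"])
im=p["color"][:,:,::-1].copy(); cv2.imwrite("pics/w8.png",cv2.resize(im[80:320,190:450],None,fx=2.5,fy=2.5,interpolation=cv2.INTER_CUBIC))
```

```text
[ 0.62607703 -0.01380649  0.04371574] 2.629299403062455 [ 0.48140282  0.68495051 -0.32721833]
[ 0.62603235 -0.01381372  0.04371012] 2.6295789465597155 [-0.63260717 -0.54755133 -1.11249783]
[ 0.62598218 -0.01382195  0.04374122] 2.6280483907088614 [ 0.31429082  0.67486235 -1.10176479]
[ 0.62598831 -0.0138254   0.04373178] 2.628163139854397 [ 0.10459553  0.15754316 -1.58771461]
```

View pics/w8.png

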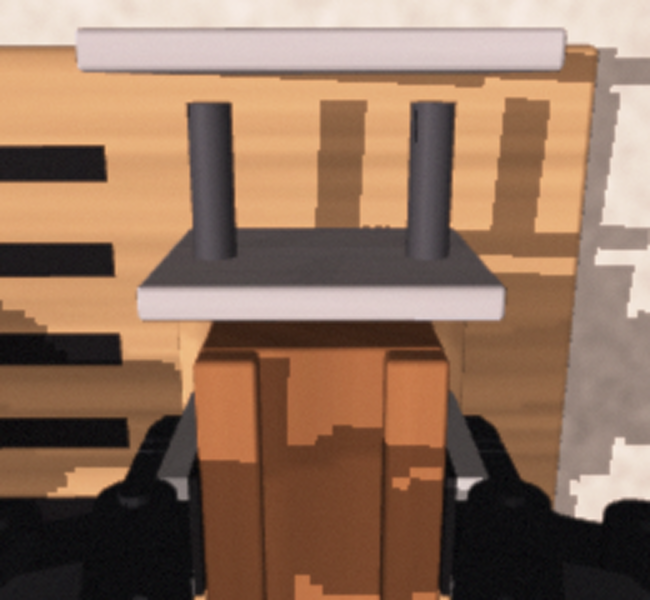

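Emit:
play_rows(motion=[[0.004, 0, 0.0004, 0, 0, 0, 1], [0.008, 0, 0.0004, 0, 0, 0, 1], [0.012, 0, 0.0004, 0, 0, 0, 1], [0.016, 0, 0.0004, 0, 0, 0, 1], [0.02, 0, 0.0004, 0, 0, 0, 1], [0.02, 0, 0.0004, 0, 0, 0, 1], [0.02, 0, 0.0004, 0, 0, 0, 1], [0.02, 0, 0.0004, 0, 0, 0, 1]])

```text
time_s: 10.9
tcp_pos: [0.6357, -0.0133, 0.0437]
tool_rot: [-0.0, 1.0, 0.023, -0.0]
ft_force: [-5.6, -0.6, 7.3]
gripper_width: 0.0392
```

Run:
```python
from h import *
F=[]
for i in range(6):
    s=st(); F.append(s["ft_force"]); p=camera("wrist")
print(s["tcp_pos"],np.degrees(yawof(s)),np.mean(F,0),np.std(F,0),s["wrist_torque"])
im=p["color"][:,:,::-1].copy(); cv2.imwrite("pics/w9.png",cv2.resize(im[80:320,190:450],None,fx=2.5,fy=2.5,interpolation=cv2.INTER_CUBIC))
```

```text
[ 0.63569347 -0.01333301  0.04364671] 2.629458994376456 [-5.57286262 -0.33167913  6.88812334] [0.13243078 0.42894722 0.52527765] [-0.09611347  0.80839483 -0.13218931]
```

View pics/w9.png

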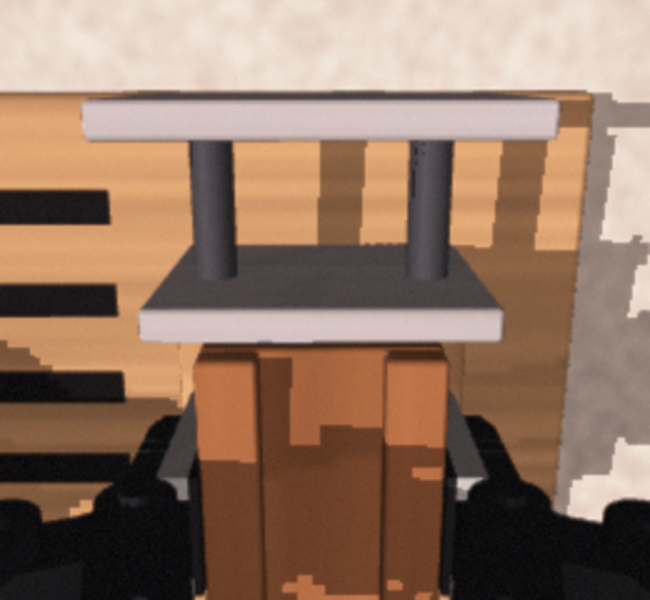

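```bash
cat > pl.py <<'E'
from h import *
def plate(p,s,vp,vb,u=320):
    K=p["intrinsics"];T=c2w(p,s)
    a=ray([[u,vp]],K,T,.0615)[0];b=ray([[u,vb]],K,T,.0655)[0]
    return a.round(4),b.round(4),(b-a)[:1].round(4)
E
python3 - <<'E'
from pl import *
p=camera("wrist"); s=st()
print(plate(p,s,(340.5)/2.5+79.7,140/2.5+79.7))
s["tcp_pos"]=np.array([.6260,-.0138,.0437]); print(plate(p,s,320.5/2.5+79.7,(70)/2.5+79.7))
# sharper: column profile
g=cv2.cvtColor(p["color"],cv2.COLOR_RGB2GRAY).astype(float)
print(g[120:222,310:330].mean(1).round().astype(int).tolist())
E
```

```text
(array([ 0.6647, -0.0135,  0.0615]), array([ 0.6978, -0.0119,  0.0655]), array([0.0331]))
(array([ 0.6585, -0.0137,  0.0615]), array([ 0.6981, -0.0118,  0.0655]), array([0.0396]))
[153, 181, 200, 202, 201, 202, 202, 203, 202, 201, 200, 198, 197, 197, 182, 160, 129, 135, 138, 140, 140, 139, 137, 135, 132, 132, 131, 131, 129, 128, 126, 129, 132, 135, 136, 136, 135, 134, 130, 124, 120, 120, 119, 119, 123, 125, 128, 128, 129, 130, 128, 127, 126, 125, 125, 125, 125, 113, 77, 68, 69, 69, 69, 69, 69, 68, 71, 72, 72, 71, 70, 69, 70, 70, 71, 70, 69, 69, 68, 69, 69, 69, 73, 106, 158, 183, 197, 200, 201, 202, 204, 203, 202, 201, 200, 196, 151, 69, 46, 74, 99, 112]
```

Emit:
play_rows(motion=[[0.004, 0, 0, 0, 0, 0, 1], [0.008, 0, 0, 0, 0, 0, 1], [0.012, 0, 0, 0, 0, 0, 1], [0.0155, 0, 0, 0, 0, 0, 1], [0.0155, 0, 0, 0, 0, 0, 1], [0.0155, 0, 0, 0, 0, 0, 1], [0.0155, 0, 0, 0, 0, 0, 1], [0.0155, 0, 0, 0, 0, 0, 1]])

```text
time_s: 12.05
tcp_pos: [0.6424, -0.013, 0.0437]
tool_rot: [-0.0, 1.0, 0.023, -0.001]
ft_force: [-11.4, -1.2, 12.3]
gripper_width: 0.0392
```

Run:
```python
from h import *
F=[]
for i in range(6):
    s=st(); F.append(s["ft_force"]); p=camera("wrist")
print(s["time_s"],s["tcp_pos"],np.degrees(yawof(s)),np.mean(F,0),np.std(F,0),s["wrist_torque"])
im=p["color"][:,:,::-1].copy(); cv2.imwrite("pics/w10.png",cv2.resize(im[80:320,190:450],None,fx=2.5,fy=2.5,interpolation=cv2.INTER_CUBIC))
g=cv2.cvtColor(p["color"],cv2.COLOR_RGB2GRAY).astype(float)
print(list(enumerate(g[130:226,310:330].mean(1).round().astype(int).tolist(),130)))
p=camera("side"); im=p["color"][:,:,::-1]; 
u=proj([s["tcp_pos"]],p["intrinsics"],c2w(p))[0]
x,y=u.astype(int); cv2.imwrite("pics/s10.png",cv2.resize(im[max(0,y-60):y+60,max(0,x-80):x+80],None,fx=5,fy=5,interpolation=cv2.INTER_CUBIC))
```

```text
12.3 [ 0.64243875 -0.01301311  0.04369418] 2.62669623444872 [-11.74290995  -0.94950173  12.71258003] [0.39592258 0.47500531 0.34518957] [-0.2563282   1.7354675  -0.18658395]
[(130, 68), (131, 69), (132, 69), (133, 68), (134, 68), (135, 67), (136, 66), (137, 67), (138, 83), (139, 150), (140, 177), (141, 196), (142, 198), (143, 198), (144, 199), (145, 199), (146, 199), (147, 198), (148, 198), (149, 197), (150, 195), (151, 194), (152, 191), (153, 166), (154, 128), (155, 130), (156, 129), (157, 129), (158, 128), (159, 128), (160, 126), (161, 126), (162, 124), (163, 126), (164, 130), (165, 133), (166, 134), (167, 133), (168, 132), (169, 130), (170, 126), (171, 122), (172, 118), (173, 117), (174, 117), (175, 118), (176, 119), (177, 96), (178, 71), (179, 66), (180, 68), (181, 68), (182, 68), (183, 68), (184, 67), (185, 67), (186, 69), (187, 71), (188, 71), (189, 71), (190, 69), (191, 69), (192, 69), (193, 70), (194, 70), (195, 71), (196, 69), (197, 69), (198, 69), (199, 69), (200, 68), (201, 68), (202, 70), (203, 88), (204, 146), (205, 174), (206, 193), (207, 196), (208, 198), (209, 199), (210, 201), (211, 200), (212, 199), (213, 198), (214, 197), (215, 195), (216, 167), (217, 76), (218, 44), (219, 70), (220, 96), (221, 110), (222, 113), (223, 113), (224, 113), (225, 113)]
```

View pics/w10.png

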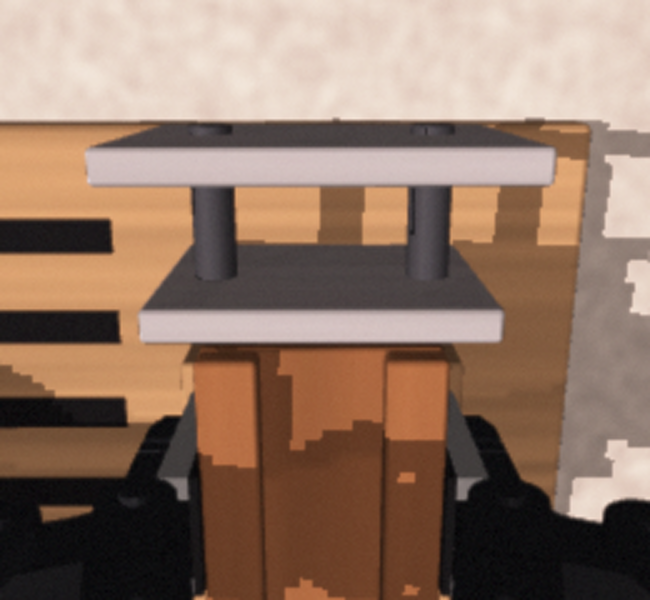

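View pics/s10.png

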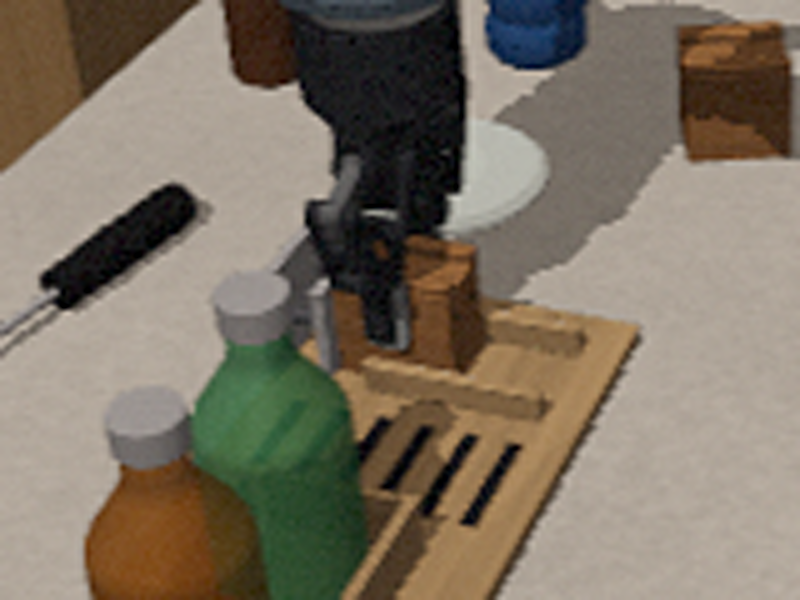

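Run:
```python
from pl import *
p=camera("wrist"); s=st(); print(s["tcp_pos"])
for z in (0,.0025):
    K=p["intrinsics"]
    for tcp,vp,vb in ((.6424,216.3,153.2),(.6357,216.2,135.0),(.6260,320.5/2.5+79.7,70/2.5+79.7)):
        s["tcp_pos"]=np.array([tcp,-.0135,.0437]);T=c2w(p,s)
        a=ray([[320,vp]],K,T,.064-z)[0];b=ray([[320,vb]],K,T,.068-z)[0]; print(z,a[0].round(4),b[0].round(4),(b-a)[0].round(4))
```

```text
[ 0.64242582 -0.01300044  0.04368504]
0 0.6722 0.6984 0.0262
0 0.6655 0.6983 0.0328
0 0.6594 0.6981 0.0387
0.0025 0.6713 0.6981 0.0268
0.0025 0.6646 0.6981 0.0335
0.0025 0.6586 0.6981 0.0396
```

Emit:
play_rows(motion=[[0.0015, 0, -0.0003, 0, 0, 0, 1], [0.003, 0, -0.0005, 0, 0, 0, 1], [0.0035, 0, -0.0005, 0, 0, 0, 1], [0.0035, 0, -0.0005, 0, 0, 0, 1], [0.0035, 0, -0.0005, 0, 0, 0, 1], [0.0035, 0, -0.0005, 0, 0, 0, 1]])

```text
time_s: 13.05
tcp_pos: [0.6437, -0.0129, 0.0437]
tool_rot: [-0.0, 1.0, 0.023, -0.002]
ft_force: [-14.5, -0.8, 10.7]
gripper_width: 0.0394
```

```bash
cat > chk.py <<'E'
from h import *
import sys
F=[];X=[]
for i in range(6):
    s=st(); F.append(s["ft_force"]);X.append(s["tcp_pos"]); p=camera("wrist")
print(s["time_s"],np.mean(X,0),np.ptp(X,0),np.degrees(yawof(s)),np.mean(F,0),np.std(F,0),s["wrist_torque"],s["gripper_width"])
g=cv2.cvtColor(p["color"],cv2.COLOR_RGB2GRAY).astype(float)[:,310:330].mean(1)
def edge(lo,hi):  # largest falling edge, subpixel
    d=-(np.diff(g)); i=lo+np.argmax(d[lo:hi]); w=d[i-2:i+3].clip(0); return (w*np.arange(i-2,i+3)).sum()/w.sum()+.5
vb,vp=edge(125,172),edge(205,225); print(vb,vp)
K=p["intrinsics"];T=c2w(p,s)
a=ray([[320,vp]],K,T,.064)[0];b=ray([[320,vb]],K,T,.068)[0]; print(a[0].round(4),b[0].round(4),"disp mm",1000*(.0387-(b-a)[0]))
im=p["color"][:,:,::-1].copy(); cv2.imwrite(sys.argv[1],cv2.resize(im[80:320,190:450],None,fx=2.5,fy=2.5,interpolation=cv2.INTER_CUBIC))
E
python3 chk.py pics/w11.png
```

```text
13.3 [ 0.64370585 -0.01295195  0.04372178] [2.59853915e-05 3.81809087e-05 3.04785110e-05] 2.6279160950242466 [-13.65224172  -1.45205109  11.47671753] [0.52141451 0.53574649 0.63585069] [-0.33515126  1.93710697 -0.1180303 ] 0.03934529942749545
130.0315668956493 216.51044727391445
0.6734 0.7081 disp mm 3.992743117346251
```

View pics/w11.png

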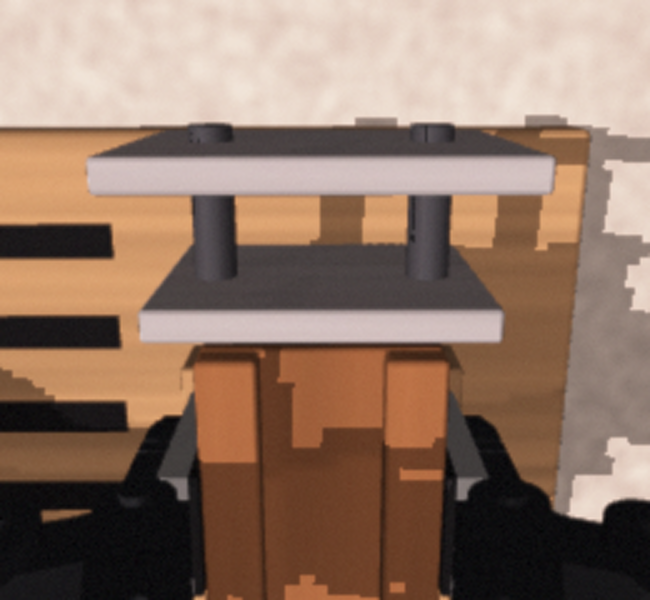

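Emit:
play_rows(motion=[[0, 0, 0, 0, 0, 0, 1], [0, 0, 0, 0, 0, 0, 1], [0, 0, 0, 0, 0, 0, 1], [0, 0, 0, 0, 0, 0, 1], [0, 0, 0, 0, 0, 0, 1], [0, 0, 0, 0, 0, 0, 1], [0, 0, 0, 0, 0, 0, 1], [0, 0, 0, 0, 0, 0, 1], [0, 0, 0, 0, 0, 0, 1], [0, 0, 0, 0, 0, 0, 1], [0, 0, 0, 0, 0, 0, 1], [0, 0, 0, 0, 0, 0, 1]])

```text
time_s: 14.55
tcp_pos: [0.6437, -0.0129, 0.0437]
tool_rot: [-0.0, 1.0, 0.023, -0.002]
ft_force: [-13.8, -1.6, 11.7]
gripper_width: 0.0398
```

```bash
sed -i 's/edge(125,172)/edge(150,172)/' chk.py; python3 chk.py pics/w12.png
python3 - <<'E'
from h import *
p=camera("side"); im=p["color"][:,:,::-1]; cv2.imwrite("pics/s12.png",im)
p=camera("top"); im=p["color"][:,:,::-1]; cv2.imwrite("pics/t12.png",im)
E
```

```text
14.8 [ 0.64370854 -0.01294286  0.04371883] [4.08794003e-05 2.07138457e-05 3.90827380e-05] 2.6260209262907184 [-13.65826364  -1.54965953  12.01253653] [0.29297492 0.40324733 0.26913315] [-0.2465572   1.95081929 -0.16208751] 0.03928120155710828
156.83124565066112 216.50621321124916
0.6734 0.6984 disp mm 13.704161723744154
```

View pics/s12.png

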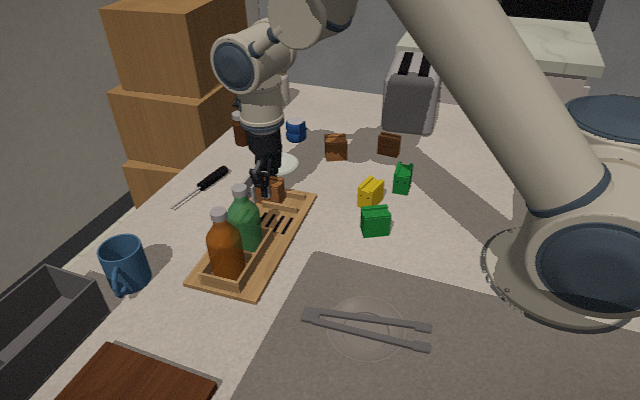

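View pics/t12.png

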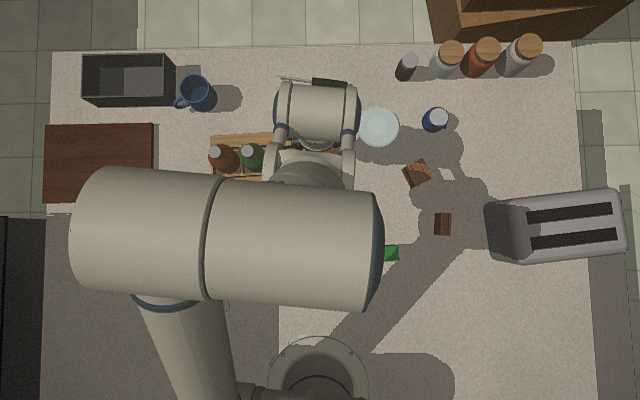

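Emit:
play_rows(motion=[[0, 0, 0, 0, 0, 0, 1], [0, 0, 0, 0, 0, 0, 1], [0, 0, 0, 0, 0, 0, 1], [0, 0, 0, 0, 0, 0, 1], [0, 0, 0, 0, 0, 0, 1], [0, 0, 0, 0, 0, 0, 1], [0, 0, 0, 0, 0, 0, 1], [0, 0, 0, 0, 0, 0, 1], [0, 0, 0, 0, 0, 0, 1], [0, 0, 0, 0, 0, 0, 1], [0, 0, 0, 0, 0, 0, 1], [0, 0, 0, 0, 0, 0, 1]])

```text
time_s: 16.15
tcp_pos: [0.6437, -0.0129, 0.0437]
tool_rot: [-0.0, 1.0, 0.023, -0.002]
ft_force: [-13.6, -1.4, 11.4]
gripper_width: 0.0391
```

Emit:
play_rows(motion=[[0, 0, 0, 0, 0, 0, 1], [0, 0, 0, 0, 0, 0, 1], [0, 0, 0, 0, 0, 0, 1], [0, 0, 0, 0, 0, 0, 1], [0, 0, 0, 0, 0, 0, 1], [0, 0, 0, 0, 0, 0, 1], [0, 0, 0, 0, 0, 0, 1], [0, 0, 0, 0, 0, 0, 1], [0, 0, 0, 0, 0, 0, 1], [0, 0, 0, 0, 0, 0, 1], [0, 0, 0, 0, 0, 0, 1], [0, 0, 0, 0, 0, 0, 1]])

```text
time_s: 17.35
tcp_pos: [0.6437, -0.0129, 0.0437]
tool_rot: [-0.0, 1.0, 0.023, -0.002]
ft_force: [-13.9, -1.9, 11.6]
gripper_width: 0.0391
```

Emit:
play_rows(motion=[[0, 0, 0, 0, 0, 0, 1], [0, 0, 0, 0, 0, 0, 1], [0, 0, 0, 0, 0, 0, 1], [0, 0, 0, 0, 0, 0, 1], [0, 0, 0, 0, 0, 0, 1], [0, 0, 0, 0, 0, 0, 1], [0, 0, 0, 0, 0, 0, 1], [0, 0, 0, 0, 0, 0, 1], [0, 0, 0, 0, 0, 0, 1], [0, 0, 0, 0, 0, 0, 1], [0, 0, 0, 0, 0, 0, 1], [0, 0, 0, 0, 0, 0, 1]])

```text
time_s: 18.55
tcp_pos: [0.6437, -0.0129, 0.0437]
tool_rot: [-0.0, 1.0, 0.023, -0.002]
ft_force: [-14.2, -2.0, 12.6]
gripper_width: 0.0394
```

```bash
python3 chk.py pics/w13.png; python3 -c "
from bench import ctrl; print(ctrl.close_job())"
```

```text
18.8 [ 0.64371181 -0.01293378  0.04372352] [2.90639987e-05 3.09999544e-05 3.36513545e-05] 2.625795392330117 [-13.86297962  -1.72476621  11.97842651] [0.45200767 0.59699351 0.76401375] [-0.26824754  1.95337179 -0.13586515] 0.03947311687969855
156.8286318758815 216.50783545543587
0.6734 0.6984 disp mm 13.702020340790641
the job is handed in; nothing more can be done
None
```

I took the brown 40 mm rest (rest_middle), set it upright on the bay floor between the cheeks, and pushed its end against the sprung plate. I held it there for about 5.5 s and handed the job in at 18.8 s with the gripper still pressing.

**Push:** My last check puts the plate about 13.7 mm back from rest by the camera, and about 14.3 mm by arm position. At 0.7 N per mm that is roughly 9.6 to 10 N, well short of the 30 mm end of travel. The arm stayed still to within 0.05 mm over the hold.

**Disagreement:** The wrist sensor read about 13.8 N forward, more than the plate's travel implies. It also read about 12 N up from the floor. I put the extra 4 N down to friction on the bay floor, but did not confirm it separately.

**Alignment:** The grip and rest pointed at 2.6°. I measured the rack at 2.4° from the top camera and 2.75° from the wrist camera. The wrist pictures show the rest centred and square to the plate.

**Other things:** In the pictures taken during the hold, everything that could be seen was where it started. The arm hid some of the counter from the top camera. I touched only the chosen rest.

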